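# Lock the masking-tape stand with its slide-in clip

## Robot

A 7-joint arm with a two-finger parallel gripper is mounted at the origin on the work surface. World frame = base frame: x ahead of the robot, y to its left, z up, the work surface at z = 0. Lengths are in mm, angles in rad, forces in N, time in s.
With the tool pointing down it reaches from about 425 to 1025 mm from the base axis. Payload 9.4 kg.
Tool frame: the origin (TCP) lies midway between the tips of the shut fingers; the grasp point (between the pads) lies 19 mm behind it; z points along the fingers, y is the line along which they close (so a half turn about z gives the same grasp; the last joint's range is limited). The gripper opens to 85 mm and grips with 20 to 120 N. Pads are 22 mm wide; open, the fingers measure 114 mm over their backs; the gripper's body (76 mm by 85 mm) begins 54 mm behind the grasp point. The pads swing forward as they close: fully open they stand 13 mm farther back than shut.
Start: joints at [1.253, 0.599, -0.003, 1.599, 0.002, 0.943, -0.08], TCP at [172.888, -704.084, 231.275] pointing down, gripper open.
Joint ranges: [-2.57, 2.57], [-0.35, 1.97], [-1.29, 1.29], [0.11, 2.56], [-1.05, 4.19], [0.11, 1.86], [-2.63, 2.63]. Speed limits (rad/s): [2.22, 2.22, 3.01, 3.01, 3.14, 3.14, 3.14].

## Interface

Orientations are given as a 3x3 rotation matrix whose columns are the frame's x, y, z axes.
In Python, from plant import env gives the robot as it stands.
- The arm moves only by the shell command python3 -m inch 'ROWS' [FORCE]. ROWS is JSON, a list that holds one entry, the list of rows, each a list of 5 numbers: the shift along the tool's x, y, z in mm, then the turn about the tool's z in rad, then the finger opening in mm, from 0 to 85.4. A call has 1 to 10 rows; each row shifts and turns the commanded pose from where the row before left it, along the tool's axes as they then stand; what a row does not reach is not made up. A row lasts 1/8 s, in which the tool goes at most 62.5 mm and 10.7 degrees, less where a joint would pass 70% of its speed; a pose out of reach is approached as far as the arm can. A call is refused whole if a number of a shift passes 62.5 or a number of a turn 0.188, either way. A call with a gripper value outside its range is refused whole. The fingers move at their own pace and stop on an object; FORCE is the grip in N (left out, the last holds). Time passes only in rows, so rows that do not move let the fingers close. It gives the time, the measured TCP pose, the force, the opening and the grip force at its end, in the units of the state.
- env.observe(): the state, without advancing time (a new reading comes with each control period).
- env.get_image(name): name is "scene" or "top" or "wrist"; returns (picture, depth): 480x640x3 uint8, blue, green, red; 480x640 float32, mm along the optical axis (not along the pixel's ray), 0 where there is no reading.
- env.get_calibration(name): a dict with "camera_matrix" (3x3 intrinsics, pixels), "k1" (the pictures are not rectified: a ray, as slopes to the right and down, at radius r is drawn at 1 + k1 r^2 times it, then the intrinsics apply), "R" (3x3) and "t" (3): a world point X has camera coordinates R X + t; the wrist camera has in their place "mount" (4x4, takes a point from camera to tool coordinates, whose origin is the TCP and whose axes are the flange's). Camera axes: x right, y down, z forward; pixel columns grow to the right and rows downward; lengths in mm; the calibration is good to about 2 mm. A picture is of the moment at which its call begins: read the wrist's pose just before it. get_calibration takes no time and is no camera call.
- env.job_done(): hands the job in; it is judged then, once.
The state is a dict: "clock": time; "joint_positions": joint angles; "qvel": joint speeds; "tau": joint torques, N m; "position": TCP position; "eef_rot": TCP orientation; "contact_force": force on the tool from outside, world axes, zero at the start; "ft_torque": the same for the moment, N m; "grip_width": opening from 0.0 (shut) to 1.0 (fully open); "grip_force": force on a finger pad.
Only numpy, scipy, OpenCV 4.12 (cv2) and the standard library are available. Lean on these libraries where they do the work, as an engineer would, in place of code of your own. Each camera call takes 0.05 s, during which the arm holds its last target. There are 200 camera calls.

## Task

Two tape stands stand on the drawing desk, each with a red retaining clip lying in front of its spindle. On the stand with the cream masking tape, push the red clip sideways into the groove of the spindle until it is fully home under the steel cap, then let go. Leave the clip of the blue-tape stand where it lies.

Things in the scene. Friction and masses are not known exactly. Their poses are not given: they have to be found in the camera images.
- clip_tab (a point): Centre of the finger tab of the cream-tape stand's clip (red plastic, 35 g, loose, flat). The upright tab is 24 mm long (x), 14 mm wide (y) and spans 6 to 54 mm above the clip's underside; this point is 30 mm above it. x points to the clip's open mouth, z up. The tab stands on the clip's plate, 42 mm wide, 6 mm thick, with its rear edge 18 mm behind this point.
- clip_seat (a point): Same clip, same axes: point of its slot where the spindle axis lies when fully home, 28 mm ahead of the tab centre, 3 mm above the underside. The slot is 24 mm wide, open to +x, its floor 8 mm behind this point; prongs flare to a 40 mm mouth, tips 28 mm ahead. At start 45 to 60 mm short of home, up to 6 mm off line, askew up to 9 degrees.
- groove (a point): Spindle axis of the fixed cream-tape stand (roll 110 mm across), 3 mm above its white plate (top 50 mm above the desk) on which the clip slides. Groove: steel neck 16 mm thick, 12 mm high, under a dark cap 34 mm across, top 74 mm above the desk. The plate's tongue, 68 mm wide, reaches 118 mm along -x; push the clip along this frame's +x; it stops hard on the neck.
- other_clip_tab (a point): Tab centre of the identical red clip on the identical stand with the blue tape roll, which is to be left alone. Same axes as the first clip's tab.
Not all that is in view belongs to the job. Leave any black or purple look-alike of the part that bears clip_tab alone.

How it is judged:
By the outcome, as a careful person would: the job done as asked, in the order asked, and still so for the second after the job is handed in, with the robot touching nothing.
It also fails if it takes over 29 s, if anything falls off the work surface, if the arm or the gripper's body presses on something with over 40 N, if the wrist force passes 120 N, or if a joint passes its speed limit or range.

## Working session

There is one attempt and no reset: what is moved stays moved. The work goes in short steps, Python scripts to look and compute and a shell command to move; the robot and the scene stay as the last step left them, time stands still between calls to the robot, and variables do not carry over. Pictures are saved under pics/ and viewed, at most 10 in all, crops included, and the job is handed in when it is done.

```bash
mkdir -p pics; ls; python3 - <<'E'
from plant import env
import cv2,numpy as np
s=env.observe();print(s['clock'],s['position'],np.round(s['eef_rot'],3).tolist())
for n in['scene','top']:
    im,d=env.get_image(n);cv2.imwrite(f'pics/{n}0.png',im);np.savez(f'{n}0.npz',im=im,d=d)
    c=env.get_calibration(n);print(n,{k:np.round(v,3).tolist() for k,v in c.items()})
E
```

```text
pics
0.0 [ 172.78378219 -703.61824802  230.38454282] [[0.971, 0.239, -0.0], [0.239, -0.971, 0.002], [-0.0, -0.002, -1.0]]
scene {'camera_matrix': [[544.434, 0.0, 332.784], [0.0, 544.434, 242.67], [0.0, 0.0, 1.0]], 'k1': -0.129, 'R': [[0.402, 0.915, -0.005], [0.801, -0.355, -0.482], [-0.442, 0.19, -0.876]], 't': [-157.293, -360.005, 1321.007]}
top {'camera_matrix': [[568.594, 0.0, 320.276], [0.0, 568.594, 246.888], [0.0, 0.0, 1.0]], 'k1': -0.139, 'R': [[0.01, -1.0, 0.008], [-0.987, -0.011, -0.158], [0.158, -0.006, -0.987]], 't': [-33.554, 486.537, 1130.011]}
```

View pics/scene0.png

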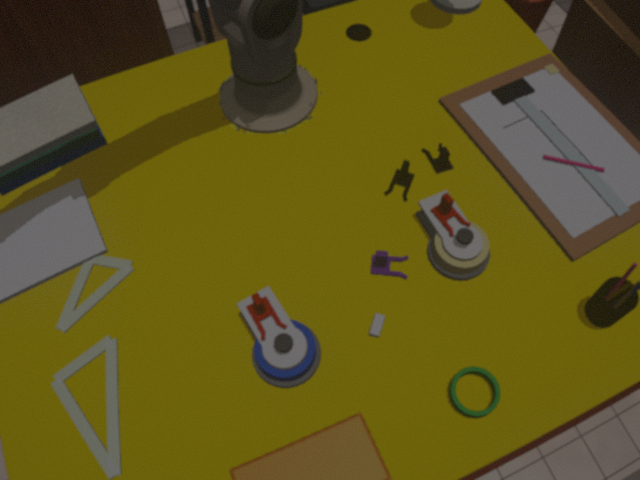

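View pics/top0.png

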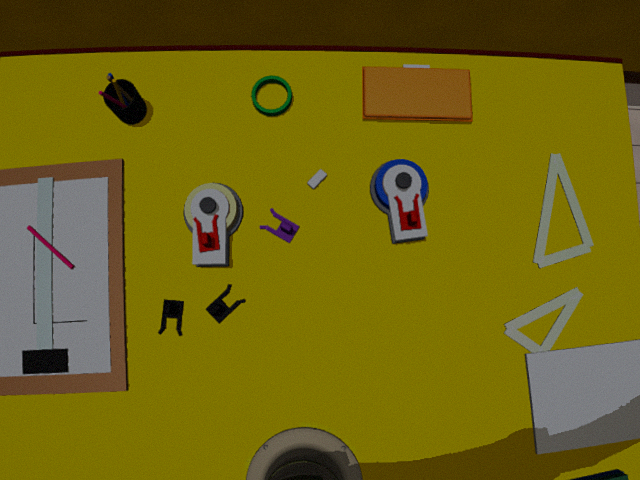

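The scene view shows two stands. The cream one has its cap at scene (464,237), top (208,205) and its red clip at scene (445,208), top (207,237). The blue one has its cap at top (403,181) and its red clip at top (409,214). The look-alikes are black at top (172,316) and (224,303), and purple at (283,227). The target is the red clip on the cream roll's stand, because it is the only red clip there. Next I measure it and check it in a crop.

```bash
cat > h.py <<'E'
import numpy as np,cv2
from plant import env
def world(name,d,mask,pose=None,rows=False):
    c=env.get_calibration(name);K=np.array(c['camera_matrix'])
    v,u=np.nonzero(mask&(d>0));z=d[v,u]
    p=np.stack([(u-K[0,2])/K[0,0],(v-K[1,2])/K[1,1]],1);q=p.copy()
    for _ in range(20): q=p/(1+c['k1']*(q**2).sum(1,keepdims=True))
    X=np.c_[q,np.ones(len(q))]*z[:,None]
    if pose is None: W=(X-np.array(c['t']))@np.array(c['R'])
    else:
        M=np.array(c['mount']);W=(X@M[:3,:3].T+M[:3,3])@np.array(pose['eef_rot']).T+pose['position']
    return W,u,v
def red(im): 
    b,g,r=[im[...,i].astype(int) for i in range(3)]
    return (r>60)&(r>2.2*g)&(r>2.2*b)
E
python3 - <<'E'
from h import *
for n,box in(('top',(175,175,250,275)),('scene',(410,180,500,285))):
    f=np.load(f'{n}0.npz');im,d=f['im'],f['d']
    x0,y0,x1,y1=box;m=np.zeros(d.shape,bool);m[y0:y1,x0:x1]=1
    crop=cv2.resize(im[y0:y1,x0:x1],None,fx=5,fy=5,interpolation=cv2.INTER_CUBIC);cv2.imwrite(f'pics/{n}c.png',cv2.convertScaleAbs(crop,alpha=1.5))
    W,u,v=world(n,d,m&red(im));z=W[:,2];print(n,'red z',np.percentile(z,[1,10,50,90,99]))
    t=W[z>90];p=W[z<70];print('tab',len(t),t.mean(0),t.min(0),t.max(0),'plate',p.mean(0),p.min(0),p.max(0))
    hi=im.astype(int).max(2);sat=hi-im.astype(int).min(2)
    W,u,v=world(n,d,m&(hi>110)&(sat<40));s=W[(W[:,2]>42)&(W[:,2]<60)]
    print('white',len(s),s.mean(0),s.min(0),s.max(0),cv2.minAreaRect(s[:,:2].astype(np.float32)))
    W,u,v=world(n,d,m&(hi<110)&(sat<30));s=W[(W[:,2]>66)&(W[:,2]<82)]
    print('cap',len(s),s.mean(0),np.median(s,0),s.min(0),s.max(0))
E
```

```text
top red z [ 50.03699775  53.96997161  57.22870508 103.79089662 106.9732757 ]
tab 67 [492.03400394 199.54871438 104.31613923] [481.49685053 192.5533628   93.08440916] [503.50606136 205.94252239 109.13328645] plate [504.85363407 200.45881379  56.47833574] [472.62776835 176.90832195  49.50228027] [548.36753888 231.29510485  62.94168851]
white 1765 [532.95049726 200.37023407  49.57929466] [448.67372129 148.72604778  42.02967134] [618.68188644 254.66973077  58.35979831] ((533.58837890625, 200.69024658203125), (170.14784240722656, 105.49072265625), 1.8718986511230469)
cap 230 [558.27453882 200.82160118  74.15683887] [563.25447169 200.15887303  74.30263189] [480.99536742 185.40293873  66.3810674 ] [580.91204754 217.04850902  81.43766439]
scene red z [ 53.5003639   55.56038272  57.91809252 104.10558606 107.12059329]
tab 37 [492.72399705 198.76155777 104.7388239 ] [484.20863952 193.86881352 100.85437251] [501.41063933 204.69091035 110.03927012] plate [508.22206952 198.90407742  57.52991493] [478.20271415 180.12742747  53.04503048] [545.59044366 231.04334278  64.13103859]
white 197 [550.72783029 200.72823588  49.31255625] [445.54886688 152.17583355  42.03882645] [616.39605119 252.33820488  55.75376338] ((531.5332641601562, 193.38279724121094), (170.22572326660156, 96.91641998291016), 14.074867248535156)
cap 259 [561.24279596 200.32350671  74.72578846] [565.16123123 199.73991944  74.89696647] [481.70981717 184.81049858  66.01825536] [581.39563369 218.90757445  81.69733827]
```

View pics/topc.png

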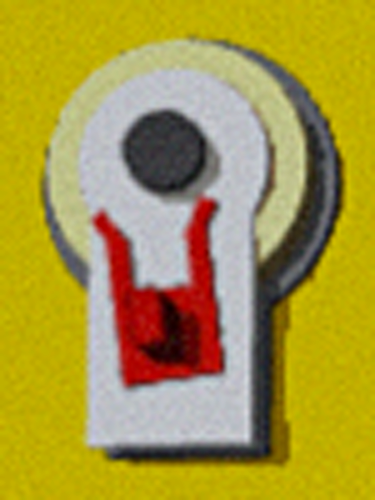

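The crop confirms it: red clip on the cream roll's tongue, tab at crop (165,335), cap at (165,150), clip turned about 7° toward +y. I'm moving over for a close look with the wrist camera.

```bash
python3 -m inch '[[[0,0,0,0.12,85],[0,0,0,0.121,85],[48,-36,0,0,85],[48,-36,0,0,85],[48,-36,0,0,85],[48,-36,0,0,85],[48,-36,0,0,85],[48,-36,0,0,85],[48,-36,0,0,85],[48,-36,0,0,85]]]' 30; python3 -c "
from h import *
print(np.round(env.get_calibration('wrist')['mount'],3).tolist());print(np.round(env.observe()['eef_rot'],3).tolist())"
```

```text
clock: 1.35
position: [558.2, -414.7, 231.0]
eef_rot: [[1.0, -0.0, -0.001], [-0.0, -1.0, 0.0], [-0.001, -0.0, -1.0]]
contact_force: [0.2, -2.1, -0.0]
grip_width: 0.992
grip_force: 0.0
[[0.0, -0.945, -0.328, 84.579], [1.0, 0.0, 0.0, -1.122], [-0.0, -0.328, 0.945, -143.053], [0.0, 0.0, 0.0, 1.0]]
[[1.0, -0.0, -0.001], [-0.0, -1.0, 0.0], [-0.001, -0.0, -1.0]]
```

```bash
python3 -m inch '[[[4,-61.5,0,0,85],[4,-61.5,0,0,85],[4,-61.5,0,0,85],[4,-61.5,0,0,85],[0,-61.5,0,0,85],[-4,-61.5,0,0,85],[-6,-61.5,0,0,85],[-6,-61.5,0,0,85],[-6,-61.5,0,0,85],[-6,-61.5,0,0,85]]]'; python3 -m inch '[[[0,0,0,0,85],[0,0,0,0,85]]]'; cat > look.py <<'E'
import sys
from h import *
tag=sys.argv[1]
s=env.observe();im,d=env.get_image('wrist');cv2.imwrite(f'pics/w{tag}.png',im);np.savez(f'w{tag}.npz',im=im,d=d,R=s['eef_rot'],p=s['position'])
print(s['position'],np.round(s['eef_rot'],3).tolist())
W,u,v=world('wrist',d,red(im),s);z=W[:,2];print('z',np.percentile(z,[1,10,50,90,99]))
t=W[z>99];p=W[(z<70)&(z>50)]
for n,q in(('tab',t),('plate',p)): print(n,len(q),q.mean(0),q.min(0),q.max(0),cv2.minAreaRect(q[:,:2].astype(np.float32)))
hi=im.astype(int).max(2);sat=hi-im.astype(int).min(2)
W,u,v=world('wrist',d,sat<45,s)
ro=W[(abs(W[:,2]-75)<4)&(np.hypot(W[:,0]-564,W[:,1]-200)<25)]
print('cap',len(ro),ro.mean(0),cv2.minEnclosingCircle(ro[:,:2].astype(np.float32)))
w=W[(abs(W[:,2]-50)<5)]
for x0 in range(450,520,10):
    q=w[(abs(w[:,0]-x0)<3)&(abs(w[:,1]-200)<50)]; 
    if len(q)>5: print(x0,np.percentile(q[:,1],[1,99]))
q=w[(abs(w[:,1]-200)<25)]
for y0 in range(180,225,10):
    k=q[abs(q[:,1]-y0)<3]; print(y0,np.percentile(k[:,0],[0.5]) if len(k) else None)
E
python3 look.py 1
```

```text
clock: 2.6
position: [544.5, 200.7, 231.1]
eef_rot: [[1.0, -0.0, -0.0], [-0.0, -1.0, -0.0], [-0.0, 0.0, -1.0]]
contact_force: [1.3, -0.2, -0.1]
grip_width: 0.997
grip_force: 0.0
clock: 2.85
position: [544.8, 198.6, 230.9]
eef_rot: [[1.0, 0.0, -0.001], [0.0, -1.0, -0.001], [-0.001, 0.001, -1.0]]
contact_force: [0.1, -0.9, -0.6]
grip_width: 0.993
grip_force: 0.0
[544.79644036 198.56691917 230.91229204] [[1.0, 0.0, -0.001], [0.0, -1.0, -0.001], [-0.001, 0.001, -1.0]]
z [ 54.79786337  55.59546173  56.67859304 103.79798982 105.2722776 ]
tab 423 [494.06340177 201.46199339 103.82104754] [481.45747582 194.66676057  99.27047641] [504.62975173 209.47566834 106.45820409] ((492.9685363769531, 201.3828125), (22.76640510559082, 13.525900840759277), 9.808000564575195)
plate 1832 [507.74318925 203.76064566  56.68455839] [471.92904059 179.5606732   53.55467199] [550.11508811 234.66095432  69.92758939] ((510.3638610839844, 204.4661407470703), (73.46250915527344, 50.060237884521484), 9.30567455291748)
cap 1256 [566.51422313 203.44191486  74.25669197] ((565.7984008789062, 203.43222045898438), 16.94037628173828)
450 [166.92117735 233.28706075]
460 [167.08272332 233.98605326]
470 [167.3363554  233.80737744]
480 [167.69140166 234.48138233]
490 [167.92333473 235.07296809]
500 [168.2868014  234.72241859]
510 [168.58597587 235.33810608]
180 [354.2889734]
190 [347.72501797]
200 [447.77398358]
210 [448.19845685]
220 [447.99481431]
```

View pics/w1.png

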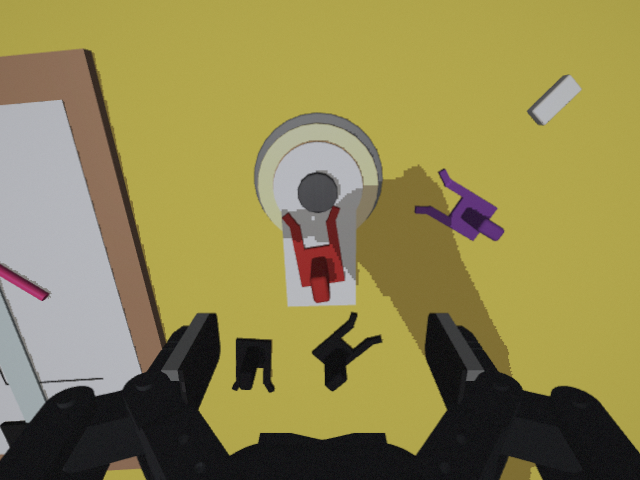

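The wrist picture shows the cream stand's cap at (318,192), the clip's tab at (320,280) and its prongs at (290,220) and (335,212). Cap is about (566,203.4), stand yaw about 1.7°, tab about (493,201), clip yaw about 9.5°. I'll align, descend with the tips above the cap height, and grip the tab.

```bash
python3 -m inch '[[[-52,-2,0,0,85],[0,0,0,-0.166,85],[0,0,50,0,85],[0,0,50,0,85],[0,0,35,0,85],[0,0,17,0,85],[0,0,0,0,85]]]' 30; python3 -m inch '[[[0,0,0,0,40],[0,0,0,0,10],[0,0,0,0,5],[0,0,0,0,5],[0,0,0,0,5],[0,0,0,0,5]]]' 30; python3 look.py 2
```

```text
clock: 3.78
position: [492.9, 198.8, 78.2]
eef_rot: [[0.987, 0.163, -0.002], [0.163, -0.987, -0.002], [-0.002, 0.001, -1.0]]
contact_force: [0.8, -0.1, 0.9]
grip_width: 0.996
grip_force: 0.0
clock: 4.53
position: [493.2, 201.0, 79.7]
eef_rot: [[0.986, 0.165, 0.001], [0.165, -0.986, 0.0], [0.001, -0.0, -1.0]]
contact_force: [-1.7, -1.6, 6.1]
grip_width: 0.157
grip_force: 33.6
[493.19457714 200.95808837  79.7075338 ] [[0.986, 0.165, 0.001], [0.165, -0.986, 0.0], [0.001, -0.0, -1.0]]
z [ 54.59616843  55.73256312  56.83242967 104.11540025 105.11610349]
tab 1880 [494.02856216 202.13422955 103.74762081] [479.70215858 193.94458574  99.04983617] [505.23437909 209.72130531 105.94340685] ((492.21295166015625, 201.9279327392578), (24.901771545410156, 13.052142143249512), 10.510401725769043)
plate 5797 [513.68161549 205.49556922  56.71624913] [480.19700255 180.22540967  52.40310519] [550.10276737 235.83431584  69.98402613] ((514.9754638671875, 205.7946319580078), (64.4971923828125, 51.55445861816406), 9.0073823928833)
cap 5666 [566.29534189 203.83911336  74.30046209] ((565.6279296875, 203.66770935058594), 16.93593978881836)
450 [227.29451294 234.11755838]
460 [226.33586519 234.37394649]
470 [166.7816981 234.770001 ]
480 [167.27305826 234.87977868]
490 [167.5140916  235.15303923]
500 [167.96059014 235.4275549 ]
510 [168.27352198 235.56344637]
180 [486.69957265]
190 [545.71958586]
200 [511.92336151]
210 [510.35240741]
220 [478.19607334]
```

View pics/w2.png

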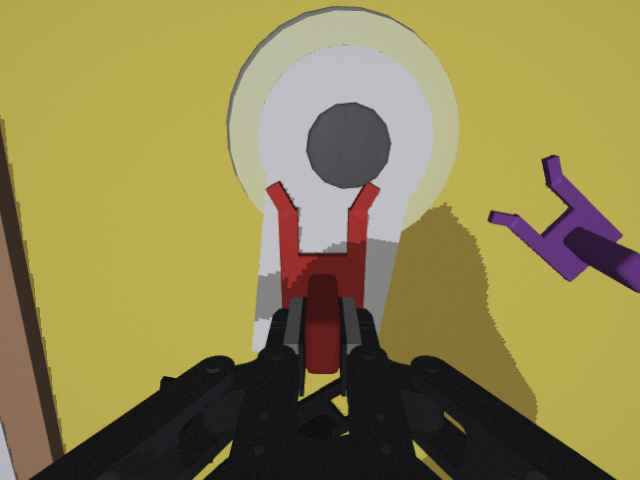

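The tab at (322,320) is between the pads, the clip flat, and the cap at (348,145) ahead of the prongs. Next I turn to the stand's line and drive forward about 42 of the 46 mm.

```bash
python3 -m inch '[[[0,0,-0.5,0.136,5],[0,0,0,0,5],[10,0,0,0,5],[10,0,0,0,5],[10,0,0,0,5],[6,0,0,0,5],[4,0,0,0,5],[2,0,0,0,5],[0,0,0,0,5]]]' 30; python3 look.py 3|head -6;
```

```text
clock: 5.7
position: [535.2, 202.0, 79.8]
eef_rot: [[1.0, 0.03, 0.0], [0.03, -1.0, -0.0], [0.0, 0.0, -1.0]]
contact_force: [-0.7, -0.7, 3.2]
grip_width: 0.158
grip_force: 33.2
[535.21294409 202.04772642  79.78011733] [[1.0, 0.03, 0.0], [0.03, -1.0, -0.0], [0.0, 0.0, -1.0]]
z [ 54.9982345   55.88360383  57.33637853 104.38749689 105.25616635]
tab 1865 [536.20112188 203.08038001 103.80149588] [522.19966388 196.19386969  99.00095432] [546.4501731  209.90044924 106.2048424 ] ((534.325927734375, 203.1207733154297), (24.043325424194336, 13.109628677368164), 2.541705846786499)
plate 3529 [556.90728298 203.97428162  56.79519474] [524.41438295 178.7028189   52.05119113] [590.14535394 230.38450366  69.99804653] ((557.2462158203125, 203.93182373046875), (64.96147155761719, 51.70374298095703), 1.193983793258667)
cap 4544 [566.30751931 203.6459831   74.29374058] ((562.13818359375, 204.364501953125), 20.5936336517334)
450 [185.70268893 215.01256319]
```

View pics/w3.png

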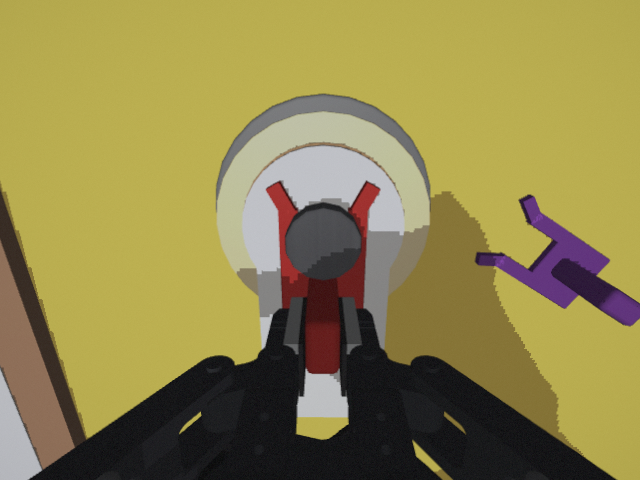

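The cap at (323,240) is centred between the prongs, with 3–4 mm still to go. I'm pushing gently to the hard stop.

```bash
python3 -m inch '[[[1,0,0,0,5],[1,0,0,0,5],[1,0,0,0,5],[0,0,0,0,5]]]' 40; python3 -m inch '[[[0.7,0,0,0,5],[0,0,0,0,5]]]' ; python3 -m inch '[[[0.7,0,0,0,5],[0,0,0,0,5]]]'
```

```text
clock: 6.25
position: [537.8, 202.2, 79.8]
eef_rot: [[1.0, 0.03, -0.0], [0.03, -1.0, -0.0], [-0.0, 0.0, -1.0]]
contact_force: [-2.5, 0.4, 5.2]
grip_width: 0.16
grip_force: 40.6
clock: 6.5
position: [538.2, 202.2, 79.8]
eef_rot: [[1.0, 0.03, -0.001], [0.03, -1.0, -0.0], [-0.001, 0.0, -1.0]]
contact_force: [-3.7, -0.2, 6.4]
grip_width: 0.16
grip_force: 40.7
clock: 6.75
position: [538.3, 202.2, 79.8]
eef_rot: [[1.0, 0.03, -0.002], [0.03, -1.0, -0.0], [-0.002, 0.0, -1.0]]
contact_force: [-5.9, -1.0, 7.8]
grip_width: 0.155
grip_force: 41.1
```

```bash
python3 -m inch '[[[1,0,0,0,5],[0,0,0,0,5]]]' 60; python3 -m inch '[[[1.5,0,0,0,5],[0,0,0,0,5]]]'; python3 -m inch '[[[1.5,0,0,0,5],[0,0,0,0,5]]]'
```

```text
clock: 7.0
position: [538.3, 202.2, 79.8]
eef_rot: [[1.0, 0.03, -0.003], [0.03, -1.0, -0.001], [-0.004, 0.001, -1.0]]
contact_force: [-8.9, 0.5, 11.2]
grip_width: 0.15
grip_force: 61.9
clock: 7.25
position: [538.3, 202.2, 79.9]
eef_rot: [[1.0, 0.031, -0.006], [0.031, -1.0, -0.001], [-0.006, 0.001, -1.0]]
contact_force: [-13.5, -1.3, 16.2]
grip_width: 0.15
grip_force: 62.5
clock: 7.5
position: [538.4, 202.2, 79.9]
eef_rot: [[0.999, 0.031, -0.008], [0.031, -1.0, -0.002], [-0.008, 0.002, -1.0]]
contact_force: [-18.6, -0.9, 20.3]
grip_width: 0.151
grip_force: 63.1
```

Hard stop at x = 538.3 with the force building to about 19 N. I'll ease off while keeping contact, open the fingers, go up and check.

```bash
python3 -m inch '[[[-3.5,0,0,0,5],[0,0,0,0,5]]]' 20; python3 -m inch '[[[0,0,0,0,30],[0,0,0,0,60],[0,0,0,0,60],[0,0,0,0,60],[0,0,-20,0,60],[0,0,-50,0,60],[0,0,-60,0,60],[0,0,-40,0,60],[0,0,0,0,60],[0,0,0,0,60]]]'; python3 look.py 4|head -5;
```

```text
clock: 7.75
position: [538.3, 202.2, 79.9]
eef_rot: [[1.0, 0.03, -0.002], [0.03, -1.0, -0.001], [-0.002, 0.001, -1.0]]
contact_force: [-7.5, -0.4, 9.7]
grip_width: 0.152
grip_force: 61.5
clock: 9.0
position: [539.6, 202.1, 249.3]
eef_rot: [[1.0, 0.03, -0.0], [0.03, -1.0, -0.0], [-0.0, 0.0, -1.0]]
contact_force: [0.3, -0.2, -0.4]
grip_width: 0.704
grip_force: 0.0
[539.5596219  202.07447635 249.28727306] [[1.0, 0.03, -0.0], [0.03, -1.0, -0.0], [-0.0, 0.0, -1.0]]
z [ 54.66812059  55.51928186  56.76002713 104.17089659 105.36843603]
tab 447 [538.42143161 203.16833807 103.84789071] [525.48891303 196.53158279  99.08570832] [549.15824156 210.00373554 106.38977397] ((537.3302612304688, 203.2052001953125), (23.468488693237305, 13.24226188659668), 1.934600591659546)
plate 1365 [550.57397221 204.02089338  56.39790932] [519.18232576 179.60592466  54.04877546] [592.76021955 229.83540507  69.49252074] ((555.6233520507812, 203.10952758789062), (72.37287902832031, 50.283409118652344), 2.7600603103637695)
cap 1152 [566.33471709 203.52243559  74.23165358] ((565.2825317382812, 203.1665802001953), 17.585569381713867)
```

View pics/w4.png

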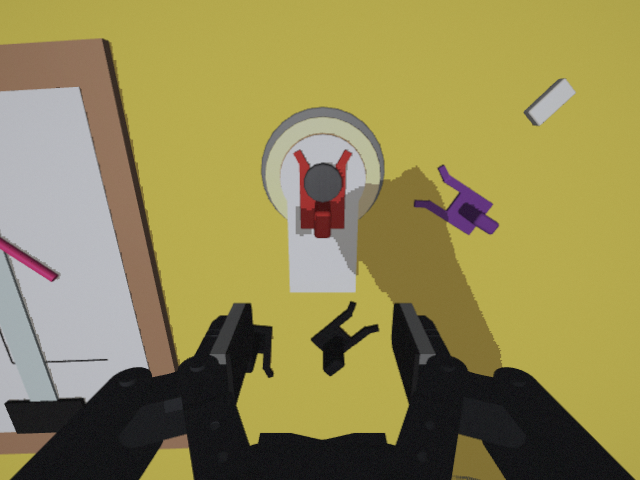

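The clip sits under the cap at (322,182), flat and aligned. Its tab at (322,222) is about 28 mm behind the spindle axis, which is home, and the gripper is clear.

```bash
python3 -c "
from plant import env
print(env.job_done())"
```

```text
the job is handed in; nothing more can be done
None
```

The cream-tape stand's red clip is pushed hard against the neck under the steel cap and released, the blue-tape stand's clip was not touched, and the job was handed in at about 9 s.

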